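# Clear the offcuts into the catch box

### The arm

A 6-joint arm with a two-finger parallel gripper is mounted at the origin on the work surface. World frame = base frame: x ahead of the robot, y to its left, z up, the work surface at z = 0. Lengths are in mm, angles in rad, forces in N, time in s.
With the tool pointing down it reaches from about 200 to 875 mm from the base axis. Payload 3.4 kg.
Tool frame: the origin (TCP) lies midway between the tips of the shut fingers; the grasp point (between the pads) lies 19 mm behind it; y points along the fingers, x is the direction in which the jaws open and shut, and the axes are right-handed (so a half turn about y gives the same grasp; the last joint's range is limited). The gripper opens to 94 mm and grips with 3 to 60 N. Pads are 16 mm wide; open, the fingers measure 119 mm over their backs; the gripper's body (75 mm by 177 mm) begins 78 mm behind the grasp point.
Start: joints at [-1.294, 0.276, 1.505, -0, 1.361, -0.121], TCP at [222.753, -530.138, 205.493] pointing down, gripper open.
Joint ranges: [-2.89, 2.89], [-0.75, 2.08], [0.22, 2.7], [-1.18, 4.32], [0.11, 2.71], [-2.7, 2.7]. Speed limits (rad/s): [2.57, 2.57, 3.14, 3.14, 3.14, 3.14].

### API

Orientations are given as a unit quaternion [x, y, z, w].
In Python, from cell import * gives the robot as it stands. The module is installed in compiled form; this text tells all that it offers.
- The arm moves only by the tool jog_arm, never from a script. Its argument "moves" is a list of rows, each a list of 7 numbers: the turn, a rotation vector about the world's x, y, z in rad, then the shift along the world's x, y, z in cm, then the opening, from 0 (shut) to 1 (fully open). A call has 1 to 20 rows; each row shifts and turns the commanded pose from where the row before left it; what a row does not reach is not made up. A row lasts 1/12 s, in which the tool goes at most 41.7 mm and 7.16 degrees, less where a joint would pass 70% of its speed; a pose out of reach is approached as far as the arm can. A call is refused whole if a number of a shift passes 4.17 or a number of a turn 0.125, either way. A call with a gripper value outside its range is refused whole. The fingers move at their own pace and stop on an object; "grip_force" is the grip in N (left out, the last holds). Time passes only in rows, so rows that do not move let the fingers close. It gives the time, the measured TCP pose, the force and the opening at its end, in the units of the state.
- read_state(): the state, without advancing time (a new reading comes with each control period).
- read_camera(name): name is "scene" or "side" or "wrist"; returns a dict with "img" (384x512x3 uint8, blue, green, red), "fx", "fy", "cx", "cy" (pixels), "R" (3x3) and "t" (3): a world point X has camera coordinates R X + t; the wrist camera has in their place "T_tool_cam" (4x4, takes a point from camera to tool coordinates, whose origin is the TCP and whose axes are the tool frame's). Camera axes: x right, y down, z forward; pixel columns grow to the right and rows downward; lengths in mm; the calibration is good to about 2 mm. A picture is of the moment at which its call begins: read the wrist's pose just before it. There is no depth.
- sign_off(): hands the job in, once; it reports no verdict.
The state is a dict: "clock": time; "q": joint angles; "qd": joint speeds; "joint_efforts": joint torques, N m; "position": TCP position; "tool_rot": TCP orientation; "force": force on the tool from outside, world axes, zero at the start; "wrist_torque": the same for the moment, N m; "width": finger opening in mm.
Only numpy, scipy, OpenCV 4.12 (cv2) and the standard library are available. Lean on these libraries where they do the work, as an engineer would, in place of code of your own. Each camera call takes 0.05 s, during which the arm holds its last target. There are 200 camera calls.

### The job

Swing the flat cover on the cutting tray fully aside to uncover the scrap port, then take the hand sweeper and sweep all five metal offcuts along the deck and down through the port into the catch box, never touching them with the gripper itself. Finish by standing the sweeper upright on the bench, clear of the tray, and let go; leave the port uncovered, and the can, jar, beaker and steel bar where they stand.

Things in the scene. Friction and masses are not known exactly. Their poses are not given: they have to be found in the camera images.
- tray: Fixed low steel tray, flat deck 60 mm above the bench. Origin on the bench; z up, x along the deck towards the port, y to the left of that. Lane to sweep: deck from x = -170 to 45 mm, y -60 to 60. Side walls (inner faces y = +-60, ending at x = 37) and back wall (inner face x = -170) rise 25 mm above the deck, 5 mm thick. Deck ends at x = 120.
- port (a point): Centre of the scrap port at deck height (tray x = 72.5, y = 0 mm): a rectangular hole in the deck, x 45 to 100, y -60 to 60 mm, as wide as the lane. Below it is a closed catch box, its floor 4 mm above the bench. No wall beyond the port, only 20 mm of deck. Axes as the tray.
- cover (a joint): Flat 4 mm aluminium plate lying over the port, 70 wide and 208 mm long, its round end on one pivot screw. 0 = square over the port (may start slightly ajar); grows counter-clockwise seen from above, swinging the plate away from the lane, out beyond the tray end, to a stop at 1.57 (port clear). Stays where it is left; about 1 N at the knob turns it.
- cover_knob (a point): Middle of the upright black knob on the cover, 16 mm in diameter and 40 mm tall, 20 mm below its top, 153 mm from the pivot screw. It is 84.5 mm above the bench.
- cover_pivot (a point): Centre of the pivot screw, on the cover's upper face (tray frame x = 72.5, y = 98 mm). The screw head is 18 mm in diameter, 5 mm high. The cover turns about the vertical through it.
- sweeper_center (a point): Hand sweeper standing upright on the bench: a black rubber-faced head 28 thick (its x), 106 long (its y) and 30 mm high, with a wooden upright grip of 24 (x) by 36 (y) mm rising from it to 104 mm above its underside. The point is on the grip's axis 52 mm above the underside. The head's two long faces (along y) push; the head just fits between the lane's walls. z up when it stands. 175 to 290 g.
- offcut0: Bare metal offcut on the lane: plain block 22 x 16, 18 tall (mm). Its origin is at its centre, 9 mm above the deck at the start. 15 to 35 g.
- offcut1: Bare metal offcut on the lane: six-sided bar stub, 23 across its corners, 18 tall (mm). Its origin is at its centre, 9 mm above the deck at the start. 15 to 35 g.
- offcut2: Bare metal offcut on the lane: L-shaped angle offcut 24 x 20, 18 tall (mm). Its origin is at its centre, 9 mm above the deck at the start. 15 to 35 g.
- offcut3: Bare metal offcut on the lane: round bar stub, 20 in diameter, 18 tall (mm). Its origin is at its centre, 9 mm above the deck at the start. 15 to 35 g.
- offcut4: Bare metal offcut on the lane: U-shaped channel offcut 24 x 20, 18 tall (mm). Its origin is at its centre, 9 mm above the deck at the start. 15 to 35 g.
- can: Bystander: aluminium can 44 mm in diameter, 62 mm tall. Origin at the centre of its underside. Not to be disturbed.
- jar: Bystander: glass jar with a lid, 60 mm in diameter, 85 mm tall. Origin at the centre of its underside. Not to be disturbed.
- beaker: Bystander: clear beaker 70 mm in diameter, 85 mm tall. Origin at the centre of its underside. Not to be disturbed.
- stock: Bystander: steel bar 50 x 120 x 40 mm. Origin at the centre of its underside. Not to be disturbed.
Not all that is in view belongs to the job. What is meant by the part that bears sweeper_center is not orange, red or turquoise, and is the larger of those in its own colour.

How it is judged (in metres and radians):
On the way, in this order (a step that is already met when the one before it is completed fails the run):
1. the cover is swung aside (more than 1.25 rad) (value of joint cover above 1.25 rad), for 0.2 s.
2. all five offcuts are in the catch box below the port (x of offcut0 in the frame of tray between 0.045 and 0.1 m and y of offcut0 in the frame of tray between -0.06 and 0.06 m and z of each of offcut0, offcut1, offcut2, offcut3, offcut4 in the frame of tray below 0.05 m and x of offcut1 in the frame of tray between 0.045 and 0.1 m and y of offcut1 in the frame of tray between -0.06 and 0.06 m and x of offcut2 in the frame of tray between 0.045 and 0.1 m and y of offcut2 in the frame of tray between -0.06 and 0.06 m and x of offcut3 in the frame of tray between 0.045 and 0.1 m and y of offcut3 in the frame of tray between -0.06 and 0.06 m and x of offcut4 in the frame of tray between 0.045 and 0.1 m and y of offcut4 in the frame of tray between -0.06 and 0.06 m), for 0.2 s.
At the end, for the whole second after the job is handed in: All five offcuts lie in the catch box (centres inside the port's outline and at least 10 mm below the deck), the cover is still open by more than 1.25 rad, and the sweeper stands released and upright (within 0.12 rad) on the bench, its centre point 44 to 60 mm above it (all of step 2 and value of joint cover above 1.25 rad and height (world z) of sweeper_center between 0.044 and 0.06 m and angle between sweeper_center's own z axis and vertical below 0.12 rad); the robot touches nothing.
It fails at once if the gripper touches an offcut (over 1 N) (contact force between the fingers and offcut0 above 1 N or contact force between the fingers and offcut1 above 1 N or contact force between the fingers and offcut2 above 1 N or contact force between the fingers and offcut3 above 1 N or contact force between the fingers and offcut4 above 1 N).
It fails at once if a bystander (can, jar, beaker or steel bar) is moved more than 20 mm (distance of any of can, jar, beaker, stock from where it was at the start of the episode above 0.02 m).
It also fails if it takes over 61 s, if anything falls off the work surface, if the arm or the gripper's body presses on something with over 40 N, if the wrist force passes 120 N, or if a joint passes its speed limit or range.

## Working session

There is one attempt and no reset: what is moved stays moved. The work goes in short steps, Python scripts to look and compute and a tool call to move; the robot and the scene stay as the last step left them, time stands still between calls to the robot, and variables do not carry over. Pictures are saved under pics/ and viewed, about 8 in all and at most 12, crops included, and the job is handed in when it is done.

Besides the shell and the picture viewer there is one more tool, called after "Call:" as name(argument=value, ...), one argument or row to a line, values as JSON. jog_arm: Moves the arm, as the interface text tells. Its arguments: {"type":"object","properties":{"moves":{"type":"array"},"grip_force":{"type":"number"}},"required":["moves"]}

```bash
mkdir -p pics; cat > h.py <<'E'
from cell import *
import numpy as np, cv2, json
from scipy.spatial.transform import Rotation as Rn
def snap(n,f=None):
    s=read_state(); c=read_camera(n)
    if n=="wrist":
        T=np.eye(4); T[:3,:3]=Rn.from_quat(s["tool_rot"]).as_matrix(); T[:3,3]=s["position"]
        M=np.linalg.inv(T@c["T_tool_cam"]); c["R"]=M[:3,:3]; c["t"]=M[:3,3]
    if f: cv2.imwrite(f"pics/{f}.png",c["img"])
    return c
def ray(c,u,v):
    R=np.array(c["R"]);t=np.array(c["t"]).ravel()
    d=R.T@np.array([(u-c["cx"])/c["fx"],(v-c["cy"])/c["fy"],1]); return -R.T@t,d/np.linalg.norm(d)
def plane(c,u,v,z):
    o,d=ray(c,u,v); return o+d*(z-o[2])/d[2]
def tri(r1,r2):
    (a,d),(b,e)=r1,r2
    s=np.linalg.lstsq(np.c_[d,-e],b-a,rcond=None)[0]; p=a+d*s[0];q=b+e*s[1]
    return (p+q)/2,np.linalg.norm(p-q)
def proj(c,X):
    p=np.array(c["R"])@np.array(X)+np.array(c["t"]).ravel(); return p[:2]/p[2]*[c["fx"],c["fy"]]+[c["cx"],c["cy"]]
def save(c,f): np.savez(f,**c)
E
python3 - <<'E'
from h import *
for n in ["scene","side"]:
    c=snap(n,n+"0"); save(c,n+"0"); print(n,-np.array(c["R"]).T@np.array(c["t"]).ravel())
s=read_state();print(s["position"],s["tool_rot"],s["width"],s["clock"])
a=cv2.imread("pics/scene0.png");b=cv2.imread("pics/side0.png")
cv2.imwrite("pics/both.png",np.vstack([a,b])[:, :])
E
```

```text
scene [983.93864418 721.10651444 968.76317874]
side [ -65.88163814  997.19994091 1055.96900722]
[ 222.59663673 -529.63129836  204.68682912] [-0.58856624  0.39179487 -0.39091506  0.58929787] 93.65430213676976 0.1
```

View pics/scene0.png

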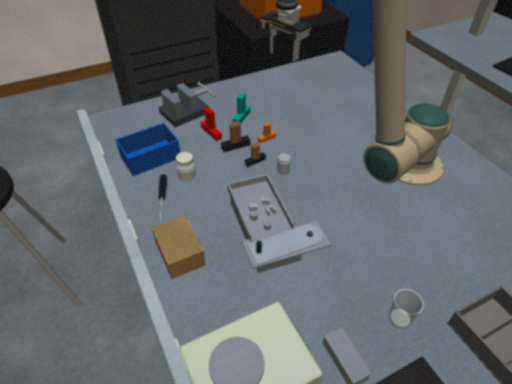

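View pics/side0.png

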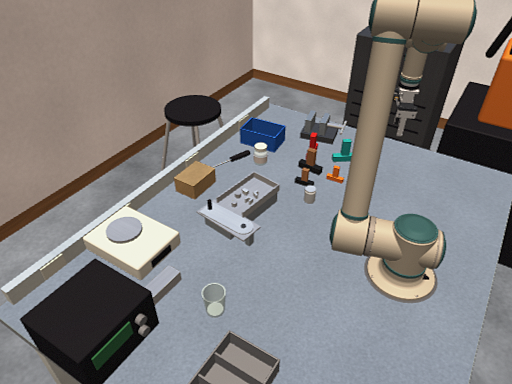

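Both views show the tray, centre (262,215) in scene and (240,205) in side. The sweeper-like things, in scene pixels, are red (211,125), turquoise (242,108), orange (267,130), large brown (235,137) and small brown (255,153). The large brown one at (235,137), side (311,160), fits the description. The bystanders are can (284,163), jar (185,165), beaker (405,307) and steel bar (347,357). I'll check the choice in one close crop.

```bash
python3 - <<'E'
from h import *
a=cv2.imread("pics/scene0.png")[85:275,195:340];b=cv2.imread("pics/side0.png")[125:250,190:350]
a=cv2.resize(a,None,fx=3,fy=3,interpolation=cv2.INTER_CUBIC)
b=cv2.resize(b,None,fx=2.2,fy=2.2,interpolation=cv2.INTER_CUBIC)
o=np.zeros((570,435+352,3),np.uint8);o[:570,:435]=a;o[:275,435:]=b
cv2.imwrite("pics/crop0.png",o)
S=dict(np.load("scene0.npz"));D=dict(np.load("side0.npz"))
for n,p,q in [("knob top",(258,242),(209,201)),("pivot",(310,234),(243,226)),("sweeper top",(235,123),(312,149)),("can top",(284,156),(310,188))]:
    print(n,*tri(ray(S,*p),ray(D,*q)))
for n,p in [("jar",(187,178)),("beaker",(402,320)),("stock",(347,357)),("can",(284,172))]: print(n,plane(S,*p,0))
E
```

```text
knob top [671.23687738 135.26134665  99.54222217] 3.0902880797358154
pivot [517.58523556 150.08876307  65.4363063 ] 0.7204871616906126
sweeper top [ 507.84878614 -356.04897351  104.52376736] 1.361959838134785
can top [ 418.13073937 -167.39950462   63.51486106] 1.8983010051185583
jar [ 724.13646766 -278.82190299    0.        ]
beaker [424.80757637 445.78645099   0.        ]
stock [602.99206827 459.68856607   0.        ]
can [ 4.19188370e+02 -1.58883727e+02  1.13686838e-13]
```

View pics/crop0.png

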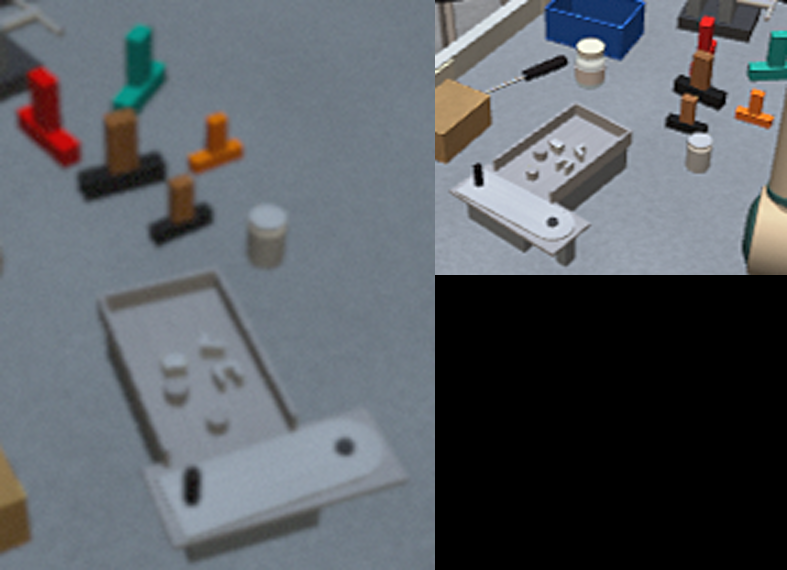

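The crop confirms the choice: the large brown grip on a black head at crop (122,155), with a smaller brown one at (180,210). Red, orange and turquoise are excluded. The port is covered, with the knob at crop (192,485) and the pivot at (345,446). Next I work out the tray heading and the tool axes.

```bash
python3 - <<'E'
from h import *
S=dict(np.load("scene0.npz"));D=dict(np.load("side0.npz"))
f=lambda x,y:(195+x/3,85+y/3)
for n,p in [("backR",(100,300)),("backL",(216,273)),("endL",(295,413)),("endR",(165,458))]: print(n,plane(S,*f(*p),85)[:2])
for n,p in [("headA",(80,183)),("headB",(163,157))]: print(n,plane(S,*f(*p),30)[:2])
for n,p in [("of",(175,360)),("of",(176,388)),("of",(211,345)),("of",(228,374)),("of",(217,420)),("smallsw",(181,180)),("screw",(344,446)),("knob",(192,485))]: print(n,plane(S,*f(*p),{"of":73,"smallsw":75,"screw":69,"knob":84}[n])[:2])
def blob(img,m,x0,x1,y0,y1):
    mm=np.zeros(m.shape,np.uint8);mm[y0:y1,x0:x1]=m[y0:y1,x0:x1]*255
    n,l,st,ce=cv2.connectedComponentsWithStats(mm);i=1+st[1:,4].argmax();return ce[i],st[i]
dk=lambda c:(c["img"].max(2)<70)
for nm,a,b in [("knob",(250,268,230,258),(200,215,195,212)),("screw",(300,320,226,242),(236,250,220,232))]:
    A=blob(0,dk(S),*a);B=blob(0,dk(D),*b);print(nm,A,B,tri(ray(S,*A[0]),ray(D,*B[0])))
s=read_state();print(Rn.from_quat(s["tool_rot"]).as_matrix().round(3))
E
```

```text
backR [ 646.88779183 -106.92915378]
backL [524.48154256 -89.44855009]
endL [547.67797103 108.25047963]
endR [677.87154404 101.08545311]
headA [ 566.25433019 -346.47951821]
headB [ 457.44361978 -346.79599929]
of [611.55691887 -10.27583436]
of [626.97017289  22.31518131]
of [570.99856312 -12.20214657]
of [574.32325303  28.85901524]
of [610.79536244  74.59719765]
smallsw [ 483.01633922 -249.63063276]
screw [519.78578026 151.35611591]
knob [669.73953398 137.7118803 ]
knob (array([258.51162791, 246.62790698]), array([257, 241,   4,  12,  43], dtype=int32)) (array([209.27586207, 203.89655172]), array([208, 199,   4,  10,  29], dtype=int32)) (array([671.0952416 , 137.29702702,  85.23747265]), np.float64(0.9168498496665051))
screw (array([309.5, 234. ]), array([308, 233,   4,   3,   8], dtype=int32)) (array([242.9, 225.4]), array([242, 224,   3,   4,  10], dtype=int32)) (array([518.94646013, 149.26363315,  66.23157185]), np.float64(1.9322875650373785))
[[ 0.387 -0.     0.922]
 [-0.922  0.002  0.387]
 [-0.002 -1.     0.   ]]
```

Call:
jog_arm(
  moves=[
    [0,0,-0.024,2.2,3.3,0,0.5],
    [0,0,-0.024,2.2,3.3,0,0.5],
    [0,0,-0.024,2.2,3.3,0,0.5],
    [0,0,-0.024,2.2,3.3,0,0.5],
    [0,0,-0.024,2.2,3.3,0,0.5],
    [0,0,-0.024,2.2,3.3,0,0.5],
    [0,0,-0.024,2.2,3.3,0,0.5],
    [0,0,-0.024,2.2,3.3,0,0.5],
    [0,0,-0.024,2.2,3.3,0,0.5],
    [0,0,-0.024,2.2,3.3,0,0.5],
    [0,0,-0.024,2.2,3.3,0,0.5],
    [0,0,-0.024,2.2,3.3,0,0.5],
    [0,0,-0.024,2.2,3.3,0,0.5],
    [0,0,-0.024,2.2,3.3,0,0.5],
    [0,0,-0.024,2.2,3.3,0,0.5],
    [0,0,-0.024,2.2,3.3,0,0.5],
    [0,0,-0.024,2.2,3.3,0,0.5],
    [0,0,-0.024,2.2,3.3,0,0.5],
    [0,0,-0.024,2.2,3.3,0,0.5],
    [0,0,-0.024,2.2,3.3,0,0.5],
  ],
)

```text
clock: 1.77
position: [663.2, 131.7, 204.9]
tool_rot: [-0.479, 0.521, -0.52, 0.478]
force: [0.4, -0.9, -0.4]
width: 46.8
```

```bash
python3 - <<'E'
from h import *
c=snap("wrist","w1");save(c,"w1");s=read_state();print(s["clock"],s["position"],Rn.from_quat(s["tool_rot"]).as_matrix().round(3)[:,0],s["q"],s["width"])
print(-c["R"].T@c["t"], c["R"][2]);
for X in [(671,137,104),(519,149.5,69.5)]: print(proj(c,X))
E
```

```text
1.8167 [667.54701889 138.84889847 203.83048107] [-0.08  -0.997 -0.007] [0.09949154 0.43668055 1.26112911 0.00634795 1.43953522 1.74945406] 46.58239743411028
[731.80181084 128.16705224 384.33408521] [-0.2337305   0.01786831 -0.97213722]
[251.77003215 183.985984  ]
[252.73073761 320.42360295]
```

View pics/w1.png

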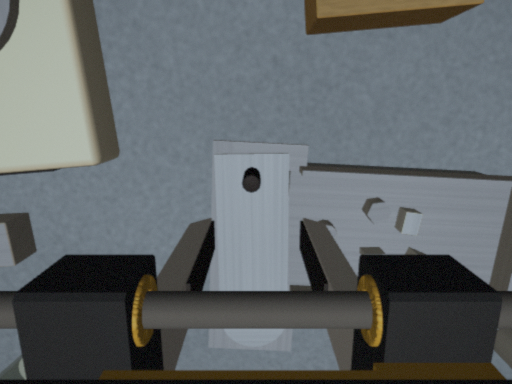

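The knob top is at (252,182), predicted at (252,184), so the estimate holds. Next is to descend and grip gently.

Call:
jog_arm(
  moves=[
    [0,0,0,0.87,0.71,0,0.5],
    [0,0,0,0,0,-2,0.5],
    [0,0,0,0,0,-3,0.5],
    [0,0,0,0,0,-3,0.5],
    [0,0,0,0,0,-3,0.5],
    [0,0,0,0,0,-1.75,0.5],
    [0,0,0,0,0,0,0.1],
    [0,0,0,0,0,0,0.1],
    [0,0,0,0,0,0,0.1],
    [0,0,0,0,0,0,0.1],
  ],
  grip_force=5,
)

```text
clock: 2.65
position: [672.9, 137.0, 80.1]
tool_rot: [0.478, -0.519, 0.521, -0.48]
force: [0.1, 0.9, 0.3]
width: 23.5
```

Call:
jog_arm(
  moves=[
    [0,0,0,0,0,0,0.1],
    [0,0,0,0,0,0,0.1],
    [0,0,0.0873,0.05,1.334,0,0.1],
    [0,0,0.0873,-0.065,1.333,0,0.1],
    [0,0,0.0873,-0.181,1.323,0,0.1],
    [0,0,0.0873,-0.296,1.302,0,0.1],
    [0,0,0.0873,-0.408,1.271,0,0.1],
    [0,0,0.0873,-0.517,1.231,0,0.1],
    [0,0,0.0873,-0.623,1.181,0,0.1],
    [0,0,0.0873,-0.723,1.122,0,0.1],
    [0,0,0.0873,-0.818,1.055,0,0.1],
    [0,0,0.0873,-0.907,0.98,0,0.1],
    [0,0,0.0873,-0.989,0.897,0,0.1],
    [0,0,0.0873,-1.063,0.807,0,0.1],
    [0,0,0.0873,-1.13,0.711,0,0.1],
    [0,0,0.0873,-1.187,0.61,0,0.1],
    [0,0,0.0873,-1.236,0.504,0,0.1],
    [0,0,0.0873,-1.275,0.395,0,0.1],
    [0,0,0.0873,-1.305,0.282,0,0.1],
    [0,0,0,0,0,0,0.1],
  ],
)

```text
clock: 4.32
position: [543.0, 300.7, 79.8]
tool_rot: [-0.705, 0.058, -0.059, 0.705]
force: [-1.6, -1.0, 4.2]
width: 16.0
```

```bash
python3 - <<'E'
from h import *
s=read_state();p=s["position"];print(p,s["force"],s["width"],Rn.from_quat(s["tool_rot"]).as_matrix().round(3)[:,0])
print(np.degrees(np.arctan2(p[1]-149.5,p[0]-519)))
E
```

```text
[543.03460931 300.67491155  79.79385365] [-1.56680857 -0.9527707   4.18081216] 15.950659103320632 [ 0.986 -0.165  0.   ]
80.96641124678273
```

Call:
jog_arm(
  moves=[
    [0,0,0,0,0,0,0.5],
    [0,0,0,0,0,0,0.5],
    [0,0,0,0,0,0,0.5],
    [0,0,0,0,0,3,0.5],
    [0,0,0,0,0,4,0.5],
    [0,0,0,0,0,4,0.7],
    [0,0,0,0,0,4,0.7],
    [0,0,-0.117,-0.2,-2.5,0,0.7],
    [0,0,-0.117,-0.2,-2.5,0,0.7],
    [0,0,-0.117,-0.2,-2.5,0,0.7],
    [0,0,-0.117,-0.2,-2.5,0,0.7],
    [0,0,-0.117,-0.2,-2.5,0,0.7],
    [0,0,-0.117,-0.2,-2.5,0,0.7],
    [0,0,-0.117,-0.2,-2.5,0,0.7],
    [0,0,-0.117,-0.2,-2.5,0,0.7],
    [0,0,-0.117,-0.2,-2.5,0,0.7],
    [0,0,-0.117,-0.2,-2.5,0,0.7],
    [0,0,-0.117,-0.2,-2.5,0,0.7],
    [0,0,-0.117,-0.2,-2.5,0,0.7],
  ],
)

```text
clock: 5.9
position: [521.0, -1.3, 227.7]
tool_rot: [-0.498, 0.502, -0.502, 0.498]
force: [-0.2, -0.3, -0.6]
width: 65.2
```

```bash
python3 - <<'E'
from h import *
c=snap("wrist");c=snap("wrist");c=snap("wrist","w2");save(c,"w2");s=read_state();print(s["clock"],s["position"],s["width"],Rn.from_quat(s["tool_rot"]).as_matrix().round(3)[:,0])
S=snap("side");save(S,"side1");b=S["img"][110:310,150:350]
cv2.imwrite("pics/v2.png",np.hstack([c["img"],np.vstack([cv2.resize(b,(288,288),interpolation=cv2.INTER_CUBIC),np.zeros((96,288,3),np.uint8)])]))
E
```

```text
6.05 [521.10558058  -1.22731169 227.6681385 ] 65.71383188939056 [-0.005 -1.    -0.   ]
```

View pics/v2.png

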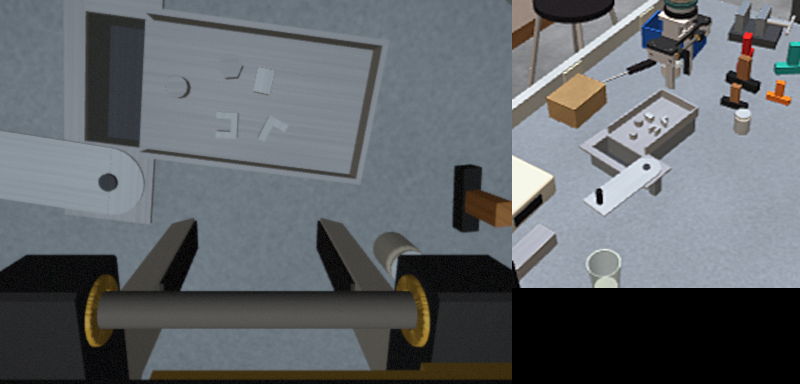

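The port at (112,80) is open, and the five offcuts sit at about (177,87), (232,72), (264,81), (227,124) and (272,127). Next I get the tray frame from its corners in this view.

```bash
python3 - <<'E'
from h import *
c=dict(np.load("w2.npz"))
pts=[((383,42),85,(-175,-65)),((358,182),85,(-175,65)),((86,11),60,(100,-60)),((84,140),60,(100,60)),((108,182),69.5,(72.5,98))]
W=np.array([plane(c,*p,z)[:2] for p,z,_ in pts]);L=np.array([l for *_,l in pts],float)
w0,l0=W.mean(0),L.mean(0);U,_,V=np.linalg.svd((L-l0).T@(W-w0));R=(U@np.diag([1,np.linalg.det(U@V)])@V).T
O=w0-R@l0;print("O",O,"yaw",np.degrees(np.arctan2(R[1,0],R[0,0])));print((R@L.T).T+O-W)
for p in [(177,87),(232,72),(264,81),(227,124),(272,127)]: print("off",R.T@(plane(c,*p,78)[:2]-O))
a=dict(np.load("scene0.npz"));b=dict(np.load("side0.npz"))
def m(c,x0,x1,y0,y1):
    h=cv2.cvtColor(c["img"],cv2.COLOR_BGR2HSV);k=(h[...,0]<17)&(h[...,1]>90)&(h[...,2]<170);z=np.zeros(k.shape,np.uint8);z[y0:y1,x0:x1]=k[y0:y1,x0:x1]*255
    x,y=np.where(z)[::-1];print(x.min(),x.max(),y.min(),y.max(),len(x));return x.mean(),y.mean()
A=m(a,226,245,118,148);B=m(b,302,320,146,170);print("grip centroid",tri(ray(a,*A),ray(b,*B)))
E
```

```text
O [606.50917043  65.00234739] yaw 82.42980877499652
[[ 2.16705042 -3.8123562 ]
 [-1.6223009  -0.91869591]
 [ 0.43579214  1.7196441 ]
 [-0.464735    0.86117784]
 [-0.51580666  2.15023017]]
off [ 6.19571891 -2.49636057]
off [-42.54319023 -21.78529161]
off [-72.46104051 -17.64596951]
off [-42.85514666  25.03580083]
off [-85.30097831  22.54148395]
230 241 122 145 195
302 316 146 169 178
grip centroid (array([ 509.88102936, -353.60071511,   67.08516182]), np.float64(2.836175949726232))
```

Call:
jog_arm(
  moves=[
    [0,0,0,-0.1,-3.5,0,0.7],
    [0,0,0,-0.1,-3.5,0,0.7],
    [0,0,0,-0.1,-3.5,0,0.7],
    [0,0,0,-0.1,-3.5,0,0.7],
    [0,0,0,-0.1,-3.5,0,0.7],
    [0,0,0,-0.1,-3.5,0,0.7],
    [0,0,0,-0.1,-3.5,0,0.7],
    [0,0,0,-0.1,-3.5,0,0.7],
    [0,0,0,-0.2,-3.5,0,0.7],
    [0,0,0,-0.2,-3.5,0,0.7],
    [0,0,0,0,0,0,0.7],
    [0,0,0,0,0,0,0.7],
  ],
)

```text
clock: 7.1
position: [509.3, -350.2, 227.0]
tool_rot: [-0.499, 0.501, -0.5, 0.5]
force: [0.2, 1.0, 0.4]
width: 65.6
```

```bash
python3 - <<'E'
from h import *
c=snap("wrist");c=snap("wrist","w3");save(c,"w3");s=read_state();print(s["clock"],s["position"],s["width"],Rn.from_quat(s["tool_rot"]).as_matrix().round(3)[:,0])
for X in [(509,-352,104),(509,-352,30)]: print(proj(c,X))
E
```

```text
7.2 [ 509.29201529 -348.04434394  227.57515904] 65.98896243724873 [-0.001 -1.    -0.002]
[262.38977103 187.16726287]
[261.39901667 172.41750294]
```

View pics/w3.png

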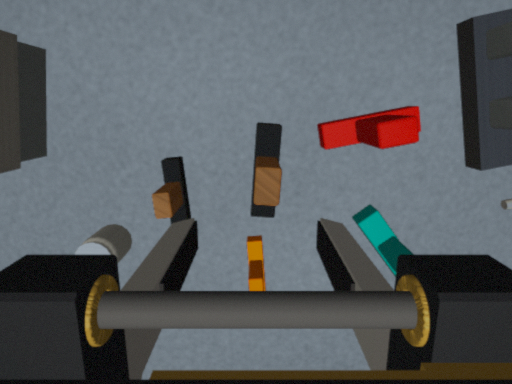

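The large brown sweeper is centred between the fingers, with its grip top at (267,186) and its head spanning (269,123) to (262,216). The small brown one is at (170,200), orange at (255,265), red at (370,130) and turquoise at (380,235), all outside the finger paths.

```bash
python3 - <<'E'
from h import *
c=dict(np.load("w3.npz"))
g=[plane(c,*p,104)[:2] for p in [(254,167),(280,168),(279,206),(253,205)]];print("grip corners",np.round(g,1),np.mean(g,0))
h=[plane(c,*p,30)[:2] for p in [(257,123),(282,125),(274,217),(250,214)]];print("head",np.round(h,1),np.mean(h,0))
for a,b in [(0,3),(1,2)]: print(np.degrees(np.arctan2(*(h[a]-h[b])[::-1])),np.degrees(np.arctan2(*(g[a]-g[b])[::-1])))
# height by two views: head/grip top edge width vs z
a=dict(np.load("scene0.npz"));b=dict(np.load("side0.npz"))
print("top centre z:",tri(ray(c,266.5,186.5),ray(b,312,149)),tri(ray(c,266.5,186.5),ray(a,235.5,123.5)))
E
```

```text
grip corners [[ 527.5 -344.5]
 [ 526.5 -367.7]
 [ 491.3 -367.3]
 [ 492.2 -343.4]] [ 509.3830244  -355.71560885]
head [[ 563.1 -347.1]
 [ 560.9 -374.1]
 [ 456.9 -366.6]
 [ 460.6 -339. ]] [ 510.37717522 -356.72254636]
-4.5151570261668805 -1.6416859678037226
-4.119596398099508 -0.6255487999925292
top centre z: (array([ 508.81427393, -356.23726777,  104.62865861]), np.float64(2.128777311587166)) (array([ 507.65352932, -355.44369087,  101.4245066 ]), np.float64(2.786791346972787))
```

Call:
jog_arm(
  moves=[
    [0,0,-0.07,0.1,-0.64,-2,0.7],
    [0,0,0,0,0,-4,0.7],
    [0,0,0,0,0,-4,0.7],
    [0,0,0,0,0,-4,0.7],
    [0,0,0,0,0,-2,0.7],
    [0,0,0,0,0,-0.6,0.7],
    [0,0,0,0,0,0,0.1],
    [0,0,0,0,0,0,0.1],
    [0,0,0,0,0,0,0.1],
    [0,0,0,0,0,0,0.1],
    [0,0,0,0,0,0,0.1],
    [0,0,0,0,0,0,0.1],
    [0,0,0,0,0,0,0.1],
  ],
  grip_force=30,
)

```text
clock: 8.28
position: [510.0, -356.6, 62.8]
tool_rot: [0.482, -0.517, 0.518, -0.482]
force: [0.2, -1.8, 9.3]
width: 23.7
```

Call:
jog_arm(
  moves=[
    [0,0,0,0,0,2,0.1],
    [0,0,0,0,0,4,0.1],
    [0,0,0,0,0,4,0.1],
    [0,0,0,0,0,2,0.1],
    [0,0,-0.0062,0.78,2.81,0,0.1],
    [0,0,-0.0062,0.78,2.81,0,0.1],
    [0,0,-0.0062,0.78,2.81,0,0.1],
    [0,0,-0.0062,0.78,2.81,0,0.1],
    [0,0,-0.0062,0.78,2.81,0,0.1],
    [0,0,-0.0062,0.78,2.81,0,0.1],
    [0,0,-0.0062,0.78,2.81,0,0.1],
    [0,0,-0.0062,0.78,2.81,0,0.1],
    [0,0,-0.0062,0.78,2.81,0,0.1],
    [0,0,-0.0062,0.78,2.81,0,0.1],
    [0,0,0,0,0,0,0.1],
    [0,0,0,0,0,0,0.1],
    [0,0,0,0,0,0,0.1],
  ],
)

```text
clock: 9.7
position: [587.2, -75.5, 181.6]
tool_rot: [-0.466, 0.532, -0.532, 0.465]
force: [0.4, 0.2, -2.5]
width: 23.8
```

```bash
python3 - <<'E'
from h import *
c=snap("wrist");save(c,"w4");S=snap("scene");D=snap("side");s=read_state();x=Rn.from_quat(s["tool_rot"]).as_matrix()[:,0];print(s["clock"],s["position"],s["width"],s["force"],np.degrees(np.arctan2(x[1],x[0])))
e=lambda c,x,y,w,h:cv2.resize(c["img"][y:y+h,x:x+w],(288,int(288*h/w)),interpolation=cv2.INTER_CUBIC)
r=np.vstack([e(S,190,100,160,160),e(D,190,100,160,150)])
o=np.zeros((max(384,len(r)),800,3),np.uint8);o[:384,:512]=c["img"];o[:len(r),512:]=r;cv2.imwrite("pics/v4.png",o)
E
```

```text
9.85 [587.36120519 -76.26629382 181.81658103] 24.164710276749982 [-0.60155493 -0.40076191 -2.2028886 ] -97.77028569104964
```

View pics/v4.png

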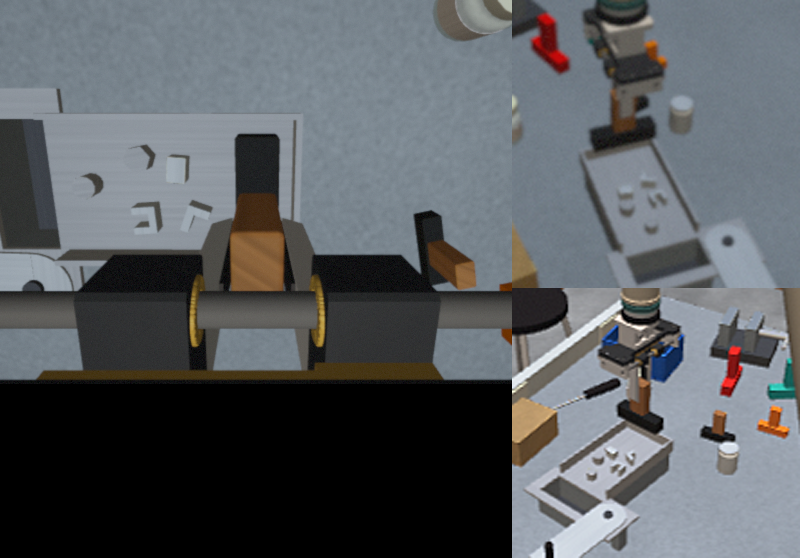

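```bash
cat >> h.py <<'E'
def tray(p):
    a=np.radians(82.43); R=np.array([[np.cos(a),-np.sin(a)],[np.sin(a),np.cos(a)]]); return R.T@(np.array(p)[:2]-[606.5,65])
E
python3 - <<'E'
from h import *
c=dict(np.load("w4.npz"))
for z in (149,119):print(z,[tray(plane(c,*p,z)).round(1) for p in [(236,134),(279,134),(236,195),(278,195)]])
print(tray((587.4,-76)))
print("wall top corner",tray(plane(c,301,115,85)),"inner",tray(plane(c,295,119,85)))
E
```

```text
149 [array([-127.3,  -52.9]), array([-153.6,  -52.9]), array([-126.7,  -14.4]), array([-153.5,  -14.4])]
119 [array([-125.5,  -50.7]), array([-155.5,  -50.7]), array([-124.9,   -6.9]), array([-155.4,   -6.8])]
[-142.28731999    0.3585673 ]
wall top corner [-174.84732361  -63.04588716] inner [-170.21031738  -59.97235723]
```

Call:
jog_arm(
  moves=[
    [0,0,0,0,0,-2,0.1],
    [0,0,0,0,0,-2,0.1],
    [0,0,0,0,0,-1,0.1],
    [0,0,0,0,0,-0.5,0.1],
    [0,0,0,0,0,-0.2,0.1],
    [0,0,0,0,0,-0.1,0.1],
    [0,0,0,0,0,0,0.1],
    [0,0,0,0,0,0,0.1],
  ],
)

```text
clock: 10.52
position: [588.4, -75.3, 124.9]
tool_rot: [0.465, -0.532, 0.533, -0.466]
force: [-0.5, 0.8, -2.2]
width: 24.1
```

Call:
jog_arm(
  moves=[
    [0,0,0,0.066,0.496,0,0.1],
    [0,0,0,0.132,0.991,0,0.1],
    [0,0,0,0.132,0.991,0,0.1],
    [0,0,0,0.132,0.991,0,0.1],
    [0,0,0,0.132,0.991,0,0.1],
    [0,0,0,0.132,0.991,0,0.1],
    [0,0,0,0.132,0.991,0,0.1],
    [0,0,0,0.132,0.991,0,0.1],
    [0,0,0,0.132,0.991,0,0.1],
    [0,0,0,0.132,0.991,0,0.1],
    [0,0,0,0.132,0.991,0,0.1],
    [0,0,0,0.132,0.991,0,0.1],
    [0,0,0,0.066,0.496,0,0.1],
    [0,0,0,0.066,0.496,0,0.1],
    [0,0,0,0.066,0.496,0,0.1],
    [0,0,0,0.066,0.496,0,0.1],
    [0,0,0,0.066,0.496,0,0.1],
    [0,0,0,0.066,0.496,0,0.1],
    [0,0,0,0.066,0.496,0,0.1],
    [0,0,0,0.066,0.496,0,0.1],
  ],
)

```text
clock: 12.18
position: [608.2, 79.0, 124.0]
tool_rot: [-0.465, 0.532, -0.532, 0.465]
force: [-0.7, 0.0, -2.6]
width: 24.1
```

```bash
python3 - <<'E'
from h import *
s=read_state();x=Rn.from_quat(s["tool_rot"]).as_matrix()[:,0];print(s["clock"],s["position"],s["width"],s["force"],np.degrees(np.arctan2(x[1],x[0])),tray(s["position"]))
E
```

```text
12.1833 [608.1758496   78.98827994 123.95359615] 24.143926003222358 [-0.66398239  0.01805646 -2.58573889] -97.6936867689272 [14.08713926  0.18153526]
```

Call:
jog_arm(
  moves=[
    [0,0,0,0.053,0.396,0,0.1],
    [0,0,0,0.053,0.396,0,0.1],
    [0,0,0,0.053,0.396,0,0.1],
    [0,0,0,0.053,0.396,0,0.1],
    [0,0,0,0.053,0.396,0,0.1],
    [0,0,0,0.053,0.396,0,0.1],
    [0,0,0,0.053,0.396,0,0.1],
    [0,0,0,0.053,0.396,0,0.1],
    [0,0,0,0.053,0.396,0,0.1],
    [0,0,0,0.053,0.396,0,0.1],
    [0,0,0,0,0,0,0.1],
    [0,0,0,0,0,0,0.1],
    [0,0,0,0,0,0,0.1],
    [0,0,0,-0.132,-0.991,0,0.1],
    [0,0,0,-0.264,-1.982,0,0.1],
    [0,0,0,-0.264,-1.982,0,0.1],
    [0,0,0,0,0,0,0.1],
  ],
)

```text
clock: 13.6
position: [606.1, 64.4, 124.0]
tool_rot: [0.466, -0.532, 0.534, -0.464]
force: [-1.0, -0.7, -3.1]
width: 23.8
```

```bash
python3 - <<'E'
from h import *
c=snap("wrist");save(c,"w5");S=snap("scene");D=snap("side");s=read_state();print(s["clock"],s["position"],s["width"],s["force"],tray(s["position"]))
e=lambda c,x,y,w,h:cv2.resize(c["img"][y:y+h,x:x+w],(288,int(288*h/w)),interpolation=cv2.INTER_CUBIC)
r=np.vstack([e(S,220,170,120,110),e(D,180,150,120,110)])
o=np.zeros((max(384,len(r)),800,3),np.uint8);o[:384,:512]=c["img"];o[:len(r),512:]=r;cv2.imwrite("pics/v5.png",o)
E
```

```text
13.75 [606.89249269  68.20549445 124.1024839 ] 23.767152889539208 [ 0.05011757 -0.27830269 -2.9254419 ] [3.22926341 0.03321143]
```

View pics/v5.png

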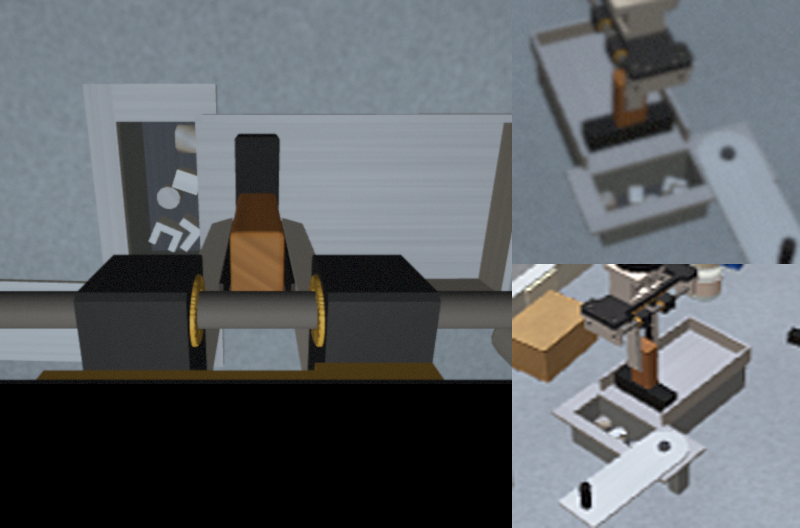

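All five offcuts lie in the box at (187,138), (186,182), (168,198), (163,236) and (188,234), and the lane is clear. Next the sweeper goes to free bench left of the tray.

Call:
jog_arm(
  moves=[
    [0,0,0,0,0,2,0.1],
    [0,0,0,0,0,2,0.1],
    [0,0,0,0,0,2,0.1],
    [0,0,0,-2.16,-0.64,0,0.1],
    [0,0,0,-2.16,-0.64,0,0.1],
    [0,0,0,-2.16,-0.64,0,0.1],
    [0,0,0,-2.16,-0.64,0,0.1],
    [0,0,0,-2.16,-0.64,0,0.1],
    [0,0,0,-2.16,-0.64,0,0.1],
    [0,0,0,-2.16,-0.64,0,0.1],
    [0,0,0,-2.16,-0.64,0,0.1],
    [0,0,0,-2.16,-0.64,0,0.1],
    [0,0,0,-2.16,-0.64,0,0.1],
    [0,0,0,0,0,-3,0.1],
    [0,0,0,0,0,-4,0.1],
    [0,0,0,0,0,-2.5,0.1],
    [0,0,0,0,0,-1.5,0.1],
    [0,0,0,0,0,-0.5,0.1],
    [0,0,0,0,0,0,0.1],
    [0,0,0,0,0,0,0.1],
  ],
)

```text
clock: 15.42
position: [391.8, 4.8, 69.7]
tool_rot: [0.465, -0.532, 0.533, -0.466]
force: [0.2, -0.5, -2.7]
width: 24.0
```

Call:
jog_arm(
  moves=[
    [0,0,0,0,0,-0.3,0.1],
    [0,0,0,0,0,-0.2,0.1],
    [0,0,0,0,0,0,0.1],
    [0,0,0,0,0,0,0.1],
    [0,0,0,0,0,0,0.1],
  ],
)

```text
clock: 15.83
position: [391.1, 4.6, 64.3]
tool_rot: [0.465, -0.532, 0.533, -0.466]
force: [0.1, 0.1, -1.8]
width: 23.8
```

Call:
jog_arm(
  moves=[
    [0,0,0,0,0,-0.1,0.1],
    [0,0,0,0,0,-0.05,0.1],
    [0,0,0,0,0,0,0.1],
    [0,0,0,0,0,0,0.1],
  ],
)

```text
clock: 16.17
position: [391.1, 4.6, 62.8]
tool_rot: [0.465, -0.532, 0.533, -0.465]
force: [-0.4, -0.4, 1.1]
width: 23.9
```

Contact with the bench; release and rise.

Call:
jog_arm(
  moves=[
    [0,0,0,0,0,0,0.3],
    [0,0,0,0,0,0,0.6],
    [0,0,0,0,0,0,0.6],
    [0,0,0,0,0,0,0.6],
    [0,0,0,0,0,1,0.6],
    [0,0,0,0,0,3,0.6],
    [0,0,0,0,0,4,0.6],
    [0,0,0,0,0,4,0.6],
    [0,0,0,0,0,4,0.6],
    [0,0,0,-3,-3,2,0.6],
    [0,0,0,-3,-3,0,0.6],
    [0,0,0,0,-4,0,0.6],
    [0,0,0,0,-4,0,0.6],
    [0,0,0,0,0,0,0.6],
    [0,0,0,0,0,0,0.6],
    [0,0,0,0,0,0,0.6],
  ],
)

```text
clock: 17.5
position: [334.4, -131.1, 240.0]
tool_rot: [-0.465, 0.533, -0.532, 0.465]
force: [-0.3, 1.2, 1.3]
width: 56.3
```

```bash
python3 - <<'E'
from h import *
c=snap("wrist");S=snap("scene");D=snap("side");s=read_state();print(s["clock"],s["position"],s["width"],s["force"])
e=lambda c,x,y,w,h,W:cv2.resize(c["img"][y:y+h,x:x+w],(W,int(W*h/w)),interpolation=cv2.INTER_CUBIC)
a=e(S,170,90,270,294,400);b=e(D,170,110,200,210,400)
o=np.zeros((max(len(a),len(b)),800,3),np.uint8);o[:len(a),:400]=a;o[:len(b),400:]=b;cv2.imwrite("pics/v6.png",o)
E
```

```text
17.65 [ 334.76903176 -130.11905016  240.08767347] 56.5410577515205 [0.06943664 0.79835748 0.02979172]
```

View pics/v6.png

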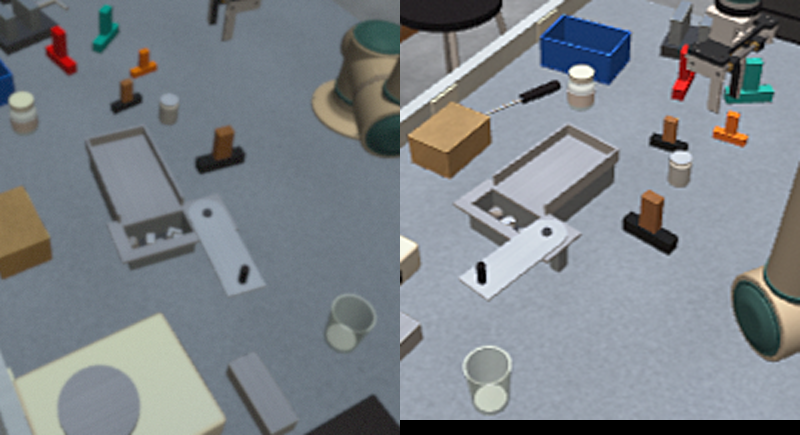

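The sweeper stands upright and free at crop (222,148), clear of the tray. The port is open with offcuts in it, the lane is empty, and the can, jar, beaker and bar are where they were. I'm handing it in.

```bash
python3 -c "
from cell import *
print(sign_off())"
```

```text
the job is handed in; nothing more can be done
None
```

The job is done and handed in at about 17.7 s of the 61 s allowed; the sign-off gives no verdict.

- **Cover:** I gripped the knob lightly and swung the cover to about 1.57 rad, close to its stop.
- **Sweep:** I took the large brown sweeper and pushed all five offcuts into the port in one pass. The fingers stayed about 45 mm above the offcuts.
- **Sweeper:** I stood it on free bench left of the tray, felt it touch down (about 1 N), released it and backed away.

**Last checks:**
- All five offcuts were in the box in the wrist picture after the sweep, and the lane was empty.
- In the final scene and side pictures the port is uncovered, the sweeper stands upright, and the gripper is clear of everything.
- The can, jar, beaker and steel bar look unmoved in those pictures. I judged this by eye and did not measure it.

No check failed. The tray corner fit agreed to about 4 mm at worst. One odd reading was a 9 N upward force as the gripper closed on the sweeper; it was gone after the lift.

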